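# Re-pin the stay of a bench vent

### The job

The glazed flap of the grey vent box is held just ajar by its stay. Lift the stay off its pin, swing the flap open with it and drop the stay's end hole, the one next to the ball knob, over the pin so that the stay lies fully down on the rail. The pin's exact place has to be found by feel: do not force the stay against the pin or the rail, and leave the things that stand around where they are.

Things in the scene. Friction and masses are not known exactly. Their poses are not given: they have to be found in the camera images.
- vent_box: Grey sheet-metal vent box screwed to the bench, 200 (x) x 220 (y) x 100 mm high; origin under its centre on the bench, z up, its open front faces its own -x. It carries flap, stay, pin rail and pin.
- flap_hinge (a point): On the vertical hinge axis of the glazed flap before the box's front (190 mm wide), at x = -106, y = +95 mm in the box frame, at bench height; axes as the box. The flap swings outward (to -x) with light friction (0.08 N m), stays where left, stands 0.15 rad from shut at the start and can open to 1.15 rad. The stay's pivot sits on the flap's top edge, 120 mm from this axis.
- rail (a point): Centre of the top face of the pin rail, a steel strip 74 x 26 x 8 mm on the box lid, long side along the box x, top 108 mm above the bench; axes as the box. From its lengthwise groove stands a fixed steel pin, 7 mm thick, 8 mm high, bevelled tip. It stands up to 10 mm either way from this point along the box x (y offset 0); where, differs each time and is not reported.
- stay: Flat steel bar 20 mm wide, 4 mm thick, 0.2 kg. Origin on its pivot at the flap, in its underside; x along it to the knob (it ends at 184 mm), z up. It swings sideways freely and its knob end lifts up to 0.7 rad; let go, it falls by its weight until it lies level on the rail, or on the pin's tip. To clear the pin with the slot, tilt it 0.2 rad or more.
- slot (a point): Centre of the slot in the stay, in the underside, 70 mm from the pivot: 32.5 mm long along the stay, 9.5 mm wide. At the start the pin stands somewhere in this slot and the stay lies on the rail.
- middle_hole (a point): Centre of the round middle hole in the stay's underside, diameter 9 mm, 102 mm from the pivot. Not the one wanted.
- end_hole (a point): Centre of the round end hole in the stay's underside, diameter 9 mm, 132 mm from the pivot, 28 mm before the knob. It must end up over the pin.
- knob (a point): Centre of the black ball knob, diameter 18 mm, on a 7 mm stem upright on the stay, 160 mm from the pivot and 30 mm above the stay's underside. The handle of the stay.
- loupe: Black loupe, 35 mm across, 36 mm high, standing loose on the box lid near the rear left corner; origin at its underside. A bystander.
- canister_dark: Dark lidded canister, 35 mm across, 48 mm high, standing loose on the box lid near the rear right corner; origin at its underside. A bystander.
- tape_splice_spare: Roll of white tape, 60 mm across, 24 mm high, lying loose on the bench left of the box; origin at its underside. A bystander.
- rewind_right: Black cast film rewind fixed to the bench left of the box, an obstacle to pass over: origin at its foot; it is 0.39 m high. Its crank, at about 0.37 m height, reaches 0.09 m to the right (-y) and its handle 0.14 m towards the robot (-x) of the origin; a spindle sticks out 0.14 m in +x at 0.325 m height.

How it is judged:
On the way:
1. the stay is lifted clear of the pin (z of slot in the frame of rail above 0.011 m), for 0.1 s.
At the end, for the whole second after the job is handed in: The stay lies level (within 0.03 rad) on the rail, the underside of its end hole within 2.5 mm of the rail top in height, 12.5 mm along and 4 mm across from the rail centre: possible only with the pin through the end hole (z of end_hole in the frame of rail between -0.0025 and 0.0025 m and x of end_hole in the frame of rail between -0.0125 and 0.0125 m and y of end_hole in the frame of rail between -0.004 and 0.004 m and angle between end_hole's own z axis and vertical below 0.03 rad); the robot touches nothing.
It fails at once if the stay is forced against the pin, the rail or the box (over 25 N) (contact force between stay and vent_box above 25 N).
It fails at once if the loupe is displaced by more than 15 mm (distance of loupe from where it was at the start of the episode above 0.015 m).
It fails at once if the canister is displaced by more than 15 mm (distance of canister_dark from where it was at the start of the episode above 0.015 m).
It fails at once if the tape roll is displaced by more than 15 mm (distance of tape_splice_spare from where it was at the start of the episode above 0.015 m).
It also fails if it takes over 48 s, if anything falls off the work surface, if the arm or the gripper's body presses on something with over 40 N, if the wrist force passes 120 N, or if a joint passes its speed limit or range.

### The arm

A 6-joint arm with a two-finger parallel gripper is mounted at the origin on a cart in front of the work surface, level with it; the furniture and walls round the work are solid. World frame = base frame: x ahead of the robot, y to its left, z up, the work surface at z = 0. Lengths are in m, angles in rad, forces in N, time in s.
With the tool pointing down it reaches from about 0.35 to 0.875 m from the base axis. Payload 4.2 kg.
Tool frame: the origin (TCP) lies midway between the tips of the shut fingers; the grasp point (between the pads) lies 19 mm behind it; z points along the fingers, y is the line along which they close (so a half turn about z gives the same grasp; the last joint's range is limited). The gripper opens to 87 mm and grips with 3 to 60 N. Pads are 19 mm wide; open, the fingers measure 117 mm over their backs; the gripper's body (75 mm by 190 mm) begins 51 mm behind the grasp point.
Start: joints at [1.437, 0.385, 0.008, 0, -1.194, -0.259], TCP at [0.239, 0.577, 0.223] pointing down, gripper open.
Joint ranges: [-3.14, 3.14], [-1.21, 2.06], [-1.07, 1.41], [-3.16, 2.05], [-2.99, -0.16], [-3.1, 3.1]. Speed limits (rad/s): [2.79, 2.79, 3.14, 3.14, 3.14, 3.14].

### API

Orientations are given as a 3x3 rotation matrix whose columns are the frame's x, y, z axes.
In Python, from bench import sense, get_image, finish_job gives the robot as it stands.
- The arm moves only by the tool jog_arm, never from a script. Its argument "steps" is a list of rows, each a list of 4 numbers: the shift along the tool's x, y, z in cm, then the turn about the tool's z in degrees. A call has exactly 10 rows; each row shifts and turns the commanded pose from where the row before left it, along the tool's axes as they then stand; what a row does not reach is not made up. A row lasts 1/12 s, in which the tool goes at most 41.7 mm and 7.16 degrees, less where a joint would pass 70% of its speed; a pose out of reach is approached as far as the arm can. A call is refused whole if a number of a shift passes 4.17 or a number of a turn 7.16, either way. A call with a gripper value outside its range is refused whole. "hand" is the finger opening in cm, from 0 to 8.7, set as the call begins (left out, the last holds). The fingers move at their own pace and stop on an object; the grip force is fixed at half the most. Time passes only in rows, so rows that do not move let the fingers close, or fill a call up. It gives the time, the measured TCP pose, the force, the opening and the grip force at its end, in the units of the state.
- sense(): the state, without advancing time (a new reading comes with each control period).
- get_image(name): name is "scene" or "top"; returns a dict with "pixels" (420x560x3 uint8, red, green, blue), "camera_matrix" (3x3 intrinsics, pixels), "world_from_camera" (4x4, takes a point from camera to world coordinates). Camera axes: x right, y down, z forward; pixel columns grow to the right and rows downward; lengths in m; the calibration is good to about 2 mm. A picture is of the moment at which its call begins. There is no depth.
- finish_job(): hands the job in; it is judged then, once.
The state is a dict: "clock": time; "qpos": joint angles; "joint_vel": joint speeds; "joint_torque": joint torques, N m; "tcp_pos": TCP position; "eef_rot": TCP orientation; "ft_force": force on the tool from outside, world axes, zero at the start; "moment": the same for the moment, N m; "finger_gap": finger opening in m; "gripper_force": force on a finger pad.
Only numpy, scipy, OpenCV 4.12 (cv2) and the standard library are available. Lean on these libraries where they do the work, as an engineer would, in place of code of your own. Each camera call takes 0.05 s, during which the arm holds its last target. There are 200 camera calls.

## Working session

There is one attempt and no reset: what is moved stays moved. The work goes in short steps, Python scripts to look and compute and a tool call to move; the robot and the scene stay as the last step left them, time stands still between calls to the robot, and variables do not carry over. Pictures are saved under pics/ and viewed, at most 10 in all, crops included, and the job is handed in when it is done.

Besides the shell and the picture viewer there is one more tool, called after "Emit:" as name(argument=value, ...) on one line, values as JSON. jog_arm: Moves the arm, as the interface text tells. Its arguments: {"type":"object","properties":{"steps":{"type":"array"},"hand":{"type":"number"}},"required":["steps"]}

```bash
mkdir -p pics; python3 - <<'E'
from bench import *
import cv2,numpy as np,pickle
s=sense();print({k:np.round(v,3) for k,v in s.items()})
for n in("scene","top"):
    d=get_image(n);cv2.imwrite(f"pics/{n}0.png",d["pixels"][:,:,::-1]);pickle.dump(d,open(f"{n}0.pkl","wb"))
    print(d["camera_matrix"],np.round(d["world_from_camera"],3))
E
```

```text
{'clock': np.float64(0.0), 'qpos': array([ 1.437e+00,  3.860e-01,  7.000e-03, -1.000e-03, -1.194e+00,
       -2.590e-01]), 'joint_vel': array([-0.   ,  0.002, -0.001,  0.002, -0.001,  0.   ]), 'joint_torque': array([ 1.0000e-03, -3.9067e+01,  1.8741e+01,  4.2200e+00,  1.1000e-02,
       -0.0000e+00]), 'tcp_pos': array([0.239, 0.577, 0.221]), 'eef_rot': array([[ 0.924, -0.383, -0.001],
       [-0.383, -0.924, -0.002],
       [ 0.   ,  0.002, -1.   ]]), 'ft_force': array([-0.787, -0.452, -1.016]), 'moment': array([ 0.021, -0.012, -0.013]), 'gripper_force': np.float64(0.0), 'finger_gap': np.float64(0.087)}
[[471.5750425    0.         275.71380283]
 [  0.         471.5750425  213.92227151]
 [  0.           0.           1.        ]] [[ 0.913 -0.203  0.354  0.207]
 [-0.407 -0.497  0.766 -0.777]
 [ 0.02  -0.843 -0.537  0.623]
 [ 0.     0.     0.     1.   ]]
[[465.11101439   0.         278.07315913]
 [  0.         465.11101439 211.00746642]
 [  0.           0.           1.        ]] [[-0.025 -0.992  0.123  0.405]
 [-1.     0.023 -0.015 -0.075]
 [ 0.012 -0.123 -0.992  1.134]
 [ 0.     0.     0.     1.   ]]
```

View pics/scene0.png

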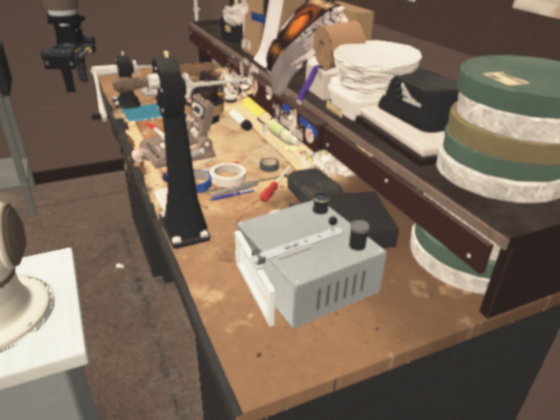

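View pics/top0.png

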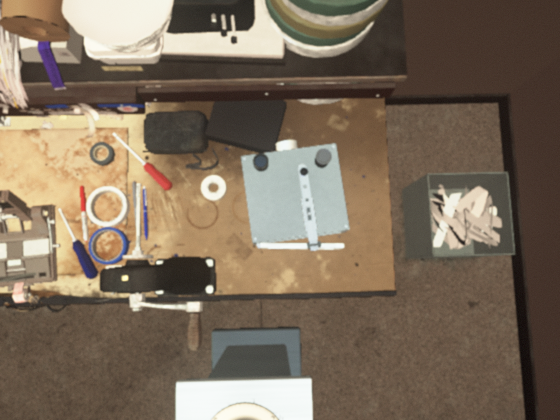

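The scene view shows the box with its lid around (310,240), and the rewind at (180,150). The top view shows the lid with corners at about (243,155), (335,145), (348,230) and (252,243). The knob is at (304,171), the stay runs down to about (313,248), and the loupe (261,161) and canister (323,157) stand on the lid.

```bash
python3 - <<'E'
import cv2
a=cv2.imread("pics/top0.png")[135:260,230:360];cv2.imwrite("pics/topc.png",cv2.resize(a,None,fx=4.8,fy=4.8,interpolation=cv2.INTER_CUBIC)[:600])
E
```

```text
(no output)
```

View pics/topc.png

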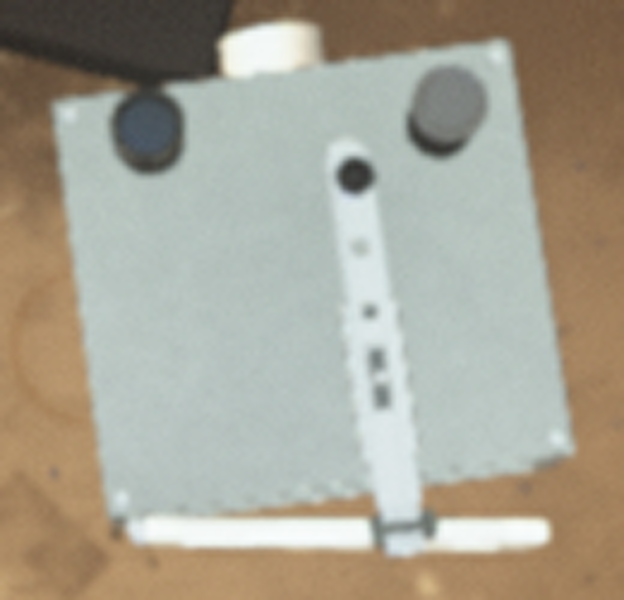

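The crop shows lid corners at (55,102), (508,40), (573,452) and (112,515). The knob is at (354,175), the end hole at (360,247) and the middle hole at (370,312). The slot runs over (375..383, 348..410), with the pin bridging it at about (379,378). The flap runs from (130,530) to (550,532) with its pivot near (403,530).

```bash
cat > h.py <<'E'
import numpy as np,pickle,cv2
def ray(d,u,v,z):
    K=d["camera_matrix"];T=d["world_from_camera"]
    r=T[:3,:3]@np.linalg.solve(K,[u,v,1]);o=T[:3,3]
    return o+r*(z-o[2])/r[2]
def proj(d,p):
    T=np.linalg.inv(d["world_from_camera"]);q=d["camera_matrix"]@(T[:3,:3]@p+T[:3,3]);return q[:2]/q[2]
E
python3 - <<'E'
from h import *
d=pickle.load(open("top0.pkl","rb"))
P=lambda c,r,z:ray(d,230+(c+.5)/4.8-.5,135+(r+.5)/4.8-.5,z)
cs=[P(*c,.1)[:2] for c in[(55,102),(508,40),(573,452),(112,515)]] # RL,RR,FR,FL
loc=np.array([[.1,.11],[.1,-.11],[-.1,-.11],[-.1,.11]])
cs=np.array(cs);c=cs.mean(0)
H=loc.T@(cs-c);a=np.arctan2(H[0,1]-H[1,0],H[0,0]+H[1,1])
R=np.array([[np.cos(a),-np.sin(a)],[np.sin(a),np.cos(a)]])
print("c",c,"yaw",a,"res",(cs-c-loc@R.T)*1e3)
bx=lambda p:((np.asarray(p)[:2]-c)@R)*1e3
for n,cc,z in[("knob",(354,175),.138),("end",(360,247),.112),("mid",(370,312),.112),("pin",(379,378),.114),("slotA",(375,348),.112),("slotB",(383,410),.112),("pivot",(403,530),.112),("loupe",(148,125),.136),("can",(450,102),.148),("flapL",(135,530),.1),("flapR",(548,532),.1)]:
    p=P(*cc,z);print(n,p.round(4),bx(p).round(1))
h=c+R@[-.106,.095];f=np.array([-.106,.095])
print("hinge",h)
pv=f+.12*np.array([-np.sin(.15),-np.cos(.15)]);print("pivot model box",pv,"world",c+R@pv)
# scene check of knob
E
```

```text
c [ 0.57508045 -0.1296095 ] yaw 0.11529392425547516 res [[-1.10770269 -1.3694342 ]
 [-0.91910348  1.27696847]
 [ 0.42652183  1.85978971]
 [ 1.60028435 -1.76732398]]
knob [ 0.6143 -0.1479  0.138 ] [ 36.9 -22.7]
end [ 0.5857 -0.1515  0.112 ] [  8. -23.]
mid [ 0.5551 -0.1552  0.112 ] [-22.8 -23.1]
pin [ 0.524  -0.1582  0.114 ] [-54.1 -22.5]
slotA [ 0.5382 -0.1569  0.112 ] [-39.8 -22.9]
slotB [ 0.5093 -0.1597  0.112 ] [-68.8 -22.3]
pivot [ 0.4539 -0.167   0.112 ] [-124.7  -23.2]
loupe [ 0.6401 -0.0547  0.136 ] [73.2 66.9]
can [ 0.6449 -0.1917  0.148 ] [ 62.2 -69.7]
flapL [ 0.4575 -0.0441  0.1   ] [-107.    98.5]
flapR [ 0.452  -0.2353  0.1   ] [-134.5  -90.8]
hinge [ 0.45885551 -0.0474343 ]
pivot model box [-0.12393258 -0.02365253] world [ 0.45469161 -0.16736203]
```

```bash
python3 - <<'E'
from h import *
t=pickle.load(open("top0.pkl","rb"));s=pickle.load(open("scene0.pkl","rb"))
print("top-view post top ends z=.38:",[ray(t,*p,.38)[:2].round(3) for p in[(101,278),(215,275),(195,345)]])
print("scene foot z=0:",[ray(s,*p,0)[:2].round(3) for p in[(172,243),(208,235)]], "knob proj",proj(s,np.array([.6143,-.1479,.138])))
E
```

```text
top-view post top ends z=.38: [array([0.397, 0.199]), array([0.397, 0.017]), array([0.288, 0.049])]
scene foot z=0: [array([0.354, 0.089]), array([0.437, 0.089])] knob proj [332.0033164 221.1806954]
```

Emit:
jog_arm(hand=3.0, steps=[[0,0,-3.9,-5],[0,0,-3.9,-5],[0,0,-3.9,-5],[0,0,-3.9,-5],[0,0,-3.9,-5],[0,0,-3.9,-4.1],[1.45,3.8,0,0],[1.45,3.8,0,0],[1.45,3.8,0,0],[1.45,3.8,0,0]])

```text
clock: 0.93
tcp_pos: [0.3145, 0.4316, 0.4561]
eef_rot: [[0.993, 0.116, -0.001], [0.116, -0.993, -0.001], [-0.001, 0.001, -1.0]]
ft_force: [1.3, -0.4, 0.7]
finger_gap: 0.0328
gripper_force: 0.0
```

Emit:
jog_arm(steps=[[1.45,3.8,0,0],[1.45,3.8,0,0],[1.45,3.8,0,0],[1.45,3.8,0,0],[1.45,3.8,0,0],[1.45,3.8,0,0],[1.45,3.8,0,0],[1.45,3.8,0,0],[1.45,3.8,0,0],[1.45,3.8,0,0]])

```text
clock: 1.77
tcp_pos: [0.5022, 0.0703, 0.4564]
eef_rot: [[0.993, 0.115, -0.0], [0.115, -0.993, 0.0], [-0.0, -0.0, -1.0]]
ft_force: [0.3, 1.0, 0.1]
finger_gap: 0.03
gripper_force: 0.0
```

Emit:
jog_arm(steps=[[1.45,3.8,0,0],[1.45,3.8,0,0],[1.45,3.8,0,0],[1.45,3.8,0,0],[1.45,3.8,0,0],[0,0,0,0],[0,0,2,0],[0,0,4,0],[0,0,4,0],[0,0,4,0]])

```text
clock: 2.6
tcp_pos: [0.5953, -0.1083, 0.3147]
eef_rot: [[0.993, 0.114, 0.0], [0.114, -0.993, 0.0], [0.0, -0.0, -1.0]]
ft_force: [0.4, -0.0, 0.3]
finger_gap: 0.0301
gripper_force: 0.0
```

```bash
cat >> h.py <<'E'
def plan(target):
    from bench import sense
    s=sense();d=np.asarray(target)-s["tcp_pos"];print("tcp",s["tcp_pos"].round(4),"move cm",(s["eef_rot"].T@d*100).round(2),"F",s["ft_force"].round(2),"gap",round(float(s["finger_gap"]),4),"t",round(float(s["clock"]),2))
E
python3 -c "
from h import *
plan([.6143,-.1479,.123])"
```

```text
tcp [ 0.5953 -0.1083  0.3147] move cm [ 1.43  4.16 19.17] F [ 0.4  -0.03  0.3 ] gap 0.0301 t 2.6
```

Emit:
jog_arm(steps=[[0.7,2.1,1,0],[0.73,2.06,3,0],[0,0,3.5,0],[0,0,3.5,0],[0,0,2.5,0],[0,0,1.5,0],[0,0,1.2,0],[0,0,1,0],[0,0,0.5,0],[0,0,0,0]])

```text
clock: 3.43
tcp_pos: [0.6141, -0.1478, 0.1382]
eef_rot: [[0.993, 0.115, -0.003], [0.115, -0.993, 0.0], [-0.003, -0.001, -1.0]]
ft_force: [-0.4, 0.0, -0.8]
finger_gap: 0.0299
gripper_force: 0.0
```

```bash
python3 -c "
from h import *
from bench import *
plan([.6143,-.1479,.123])
for n in('scene','top'):
    d=get_image(n);cv2.imwrite(f'pics/{n}1.png',d['pixels'][:,:,::-1]);pickle.dump(d,open(f'{n}1.pkl','wb'))
a=cv2.imread('pics/scene1.png')[150:290,220:400];b=cv2.imread('pics/top1.png')[135:275,220:400]
cv2.imwrite('pics/c1.png',cv2.resize(np.hstack([a,b]),None,fx=2.2,fy=2.2,interpolation=2))
"
```

```text
tcp [ 0.6141 -0.1478  0.1382] move cm [0.03 0.02 1.52] F [-0.35  0.04 -0.76] gap 0.0299 t 3.43
```

View pics/c1.png

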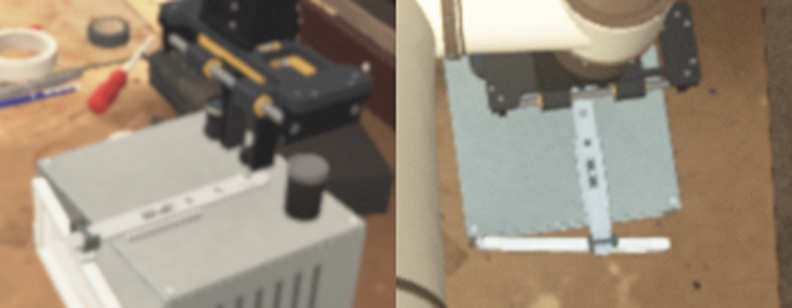

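The fingers straddle the knob around (245,140) in the left crop and stay clear of the canister at (305,185). I'll go down and close.

Emit:
jog_arm(steps=[[0,0,0.5,0],[0,0,0.5,0],[0,0,0.4,0],[0,0,0,0],[0,0,0,0],[0,0,0,0],[0,0,0,0],[0,0,0,0],[0,0,0,0],[0,0,0,0]])

```text
clock: 4.37
tcp_pos: [0.6148, -0.1479, 0.1257]
eef_rot: [[0.993, 0.115, 0.0], [0.115, -0.993, -0.0], [0.0, 0.0, -1.0]]
ft_force: [0.1, -1.0, -1.0]
finger_gap: 0.0297
gripper_force: 0.0
```

Emit:
jog_arm(hand=1.0, steps=[[0,0,0,0],[0,0,0,0],[0,0,0,0],[0,0,0,0],[0,0,0,0],[0,0,0,0],[0,0,0,0],[0,0,0,0],[0,0,0,0],[0,0,0,0]])

```text
clock: 5.2
tcp_pos: [0.6148, -0.1479, 0.1256]
eef_rot: [[0.993, 0.115, -0.0], [0.115, -0.993, -0.0], [-0.0, 0.0, -1.0]]
ft_force: [-0.4, 0.9, 0.3]
finger_gap: 0.0158
gripper_force: 30.0
```

Emit:
jog_arm(steps=[[-0.1,0,-0.5,0],[-0.1,0,-0.4,0],[-0.1,0,-0.4,0],[-0.12,0,-0.4,0],[-0.14,0,-0.45,0],[-0.16,0,-0.45,0],[-0.16,0,-0.4,0],[-0.17,0,-0.43,0],[-0.18,0,-0.43,0],[0,0,0,0]])

```text
clock: 6.03
tcp_pos: [0.6027, -0.1494, 0.1654]
eef_rot: [[0.993, 0.115, 0.002], [0.115, -0.993, -0.0], [0.002, 0.0, -1.0]]
ft_force: [0.1, -0.9, -1.2]
finger_gap: 0.0159
gripper_force: 30.0
```

```bash
python3 -c "
from h import *
from bench import *
plan([.6143,-.1479,.123])
for n in('scene','top'):
    d=get_image(n);cv2.imwrite(f'pics/{n}2.png',d['pixels'][:,:,::-1]);pickle.dump(d,open(f'{n}2.pkl','wb'))
a=cv2.imread('pics/scene2.png')[150:290,220:400];b=cv2.imread('pics/top2.png')[135:275,220:400]
cv2.imwrite('pics/c2.png',cv2.resize(np.hstack([a,b]),None,fx=2.2,fy=2.2,interpolation=2))
"
```

```text
tcp [ 0.6027 -0.1494  0.1654] move cm [ 1.16 -0.02  4.24] F [ 0.12 -0.86 -1.23] gap 0.0159 t 6.03
```

View pics/c2.png

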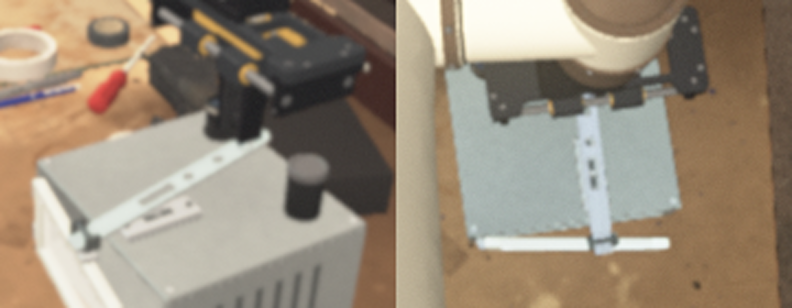

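The left crop shows the stay lifted clear, with its end at (265,135). The rail lies bare beneath it at (160,220), with the slot over it. Next I'll work out the swing.

```bash
cat >> h.py <<'E'
C=np.array([.57508,-.12961]);YAW=.11529
RB=np.array([[np.cos(YAW),-np.sin(YAW)],[np.sin(YAW),np.cos(YAW)]])
PIN=np.array([-.0541,-.0228]);HG=np.array([-.106,.095])
def flap(th): return HG+.12*np.array([-np.sin(th),-np.cos(th)])
def cfg(Q,s=.132,tilt=0.):
    "knob world xyz, stay world yaw when hole s is above box point Q level, then tilted in place"
    from scipy.optimize import brentq
    th=brentq(lambda t:np.hypot(*(flap(t)-Q))-s,0.,1.15);u=(Q-flap(th))/s
    k=flap(th)+u*.1628*np.cos(.1853+tilt)
    return th,np.r_[C+RB@k,.108+.1628*np.sin(.1853+tilt)],YAW+np.arctan2(u[1],u[0])
E
python3 - <<'E'
from h import *
from bench import sense
s=sense();p=s["tcp_pos"][:2].copy();y=np.arctan2(s["eef_rot"][1,0],s["eef_rot"][0,0])
print("start",cfg(PIN,.07,.25))
for d in np.linspace(.07,.132,9)[1:]:
    th,k,yaw=cfg(PIN,d,.25)
    v=k[:2]-p;R=np.array([[np.cos(y),np.sin(y)],[np.sin(y),-np.cos(y)]])
    print(round(th,3),k.round(4),"row cm",(R.T@v*100).round(2),"turn",round(-np.degrees(yaw-y),2));p=k[:2];y=yaw
print("level",cfg(PIN))
E
```

```text
start (0.15136992895686802, array([ 0.60095354, -0.14864204,  0.1766499 ]), np.float64(0.12711672808913427))
0.217 [ 0.5934 -0.151   0.1766] row cm [-0.97  0.05] turn 0.45
0.283 [ 0.5859 -0.1532  0.1766] row cm [-0.78  0.14] turn 1.28
0.351 [ 0.5782 -0.1552  0.1766] row cm [-0.78  0.13] turn 1.4
0.419 [ 0.5706 -0.1569  0.1766] row cm [-0.78  0.12] turn 1.5
0.487 [ 0.5628 -0.1582  0.1766] row cm [-0.78  0.11] turn 1.59
0.558 [ 0.5551 -0.1592  0.1766] row cm [-0.78  0.09] turn 1.66
0.629 [ 0.5473 -0.1597  0.1766] row cm [-0.78  0.07] turn 1.74
0.702 [ 0.5395 -0.1598  0.1766] row cm [-0.78  0.05] turn 1.81
level (0.7019022299919504, array([ 0.55187558, -0.16083961,  0.1379945 ]), np.float64(-0.08426018904533927))
```

Emit:
jog_arm(steps=[[-0.48,0.03,0,0.2],[-0.48,0.03,0,0.25],[-0.4,0.07,0,0.6],[-0.38,0.07,0,0.7],[-0.4,0.07,0,0.7],[-0.38,0.06,0,0.7],[-0.4,0.06,0,0.75],[-0.38,0.06,0,0.75],[-0.4,0.06,0,0.8],[-0.38,0.05,0,0.8]])

```text
clock: 6.97
tcp_pos: [0.562, -0.1581, 0.1642]
eef_rot: [[1.0, 0.005, 0.0], [0.005, -1.0, -0.0], [0.0, 0.0, -1.0]]
ft_force: [1.8, 0.5, -1.4]
finger_gap: 0.016
gripper_force: 30.0
```

Emit:
jog_arm(steps=[[-0.4,0.05,0,0.8],[-0.38,0.04,0,0.85],[-0.4,0.04,0,0.85],[-0.38,0.03,0,0.9],[-0.4,0.03,0,0.9],[-0.38,0.02,0,0.9],[0,0,0,0],[0,0,0,0],[0,0,0,0],[0,0,0,0]])

```text
clock: 7.8
tcp_pos: [0.5384, -0.1594, 0.1638]
eef_rot: [[0.996, -0.085, -0.002], [-0.085, -0.996, 0.0], [-0.002, 0.0, -1.0]]
ft_force: [-0.3, 0.7, -1.7]
finger_gap: 0.016
gripper_force: 30.0
```

```bash
python3 -c "
from h import *
from bench import *
th,k,y=cfg(PIN,.132,.25);k[2]-=.0124
plan(k)
for n in('scene','top'):
    d=get_image(n);cv2.imwrite(f'pics/{n}3.png',d['pixels'][:,:,::-1]);pickle.dump(d,open(f'{n}3.pkl','wb'))
a=cv2.imread('pics/scene3.png')[170:290,220:350];b=cv2.imread('pics/top3.png')[160:280,240:370]
cv2.imwrite('pics/c3.png',cv2.resize(np.hstack([a,b]),None,fx=3,fy=3,interpolation=2))
"
```

```text
tcp [ 0.5384 -0.1594  0.1638] move cm [ 0.12  0.03 -0.05] F [-0.31  0.69 -1.72] gap 0.016 t 7.8
```

View pics/c3.png

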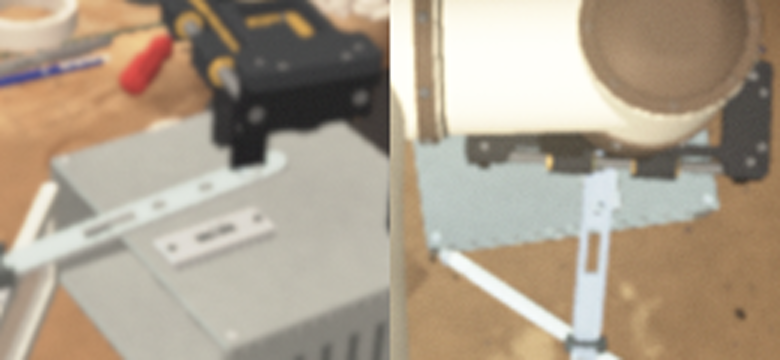

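The left crop shows the flap open and the stay held tilted. The bare rail spans (155,250)–(275,220), with groove and pin at about (215,235). I'll zoom on it to fix the pin.

```bash
python3 -c "
import cv2
b=cv2.imread('pics/scene3.png')[235:263,265:317]
cv2.imwrite('pics/c4.png',cv2.resize(b,None,fx=14,fy=14,interpolation=2))
"
```

```text
(no output)
```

View pics/c4.png

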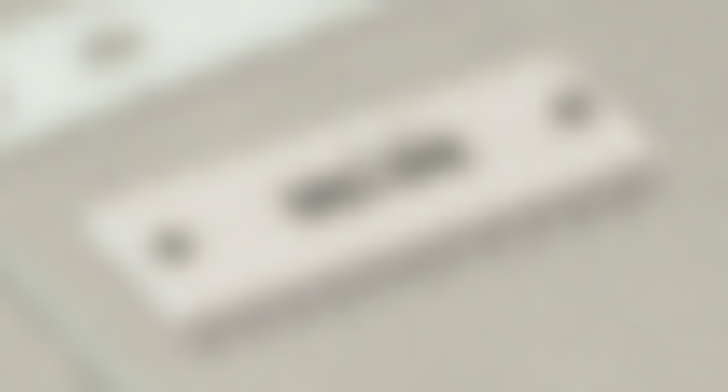

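The zoom shows rail screws at (172,245) and (572,107). The groove spans (285,200) to (468,152) and the pin bridges it near (377,175).

```bash
python3 - <<'E'
from h import *
d=pickle.load(open("scene3.pkl","rb"))
P=lambda c,r,z:ray(d,265+(c+.5)/14-.5,235+(r+.5)/14-.5,z)[:2]
bx=lambda p:((p-C)@RB*1e3).round(1)
for n,c,z in[("screw1",(172,245),.108),("screw2",(572,107),.108),("g1",(285,200),.108),("g2",(468,152),.108),("bridge",(377,175),.108),("bridge",(377,175),.112),("bridge",(377,175),.116)]: print(n,z,bx(P(*c,z)))
E
```

```text
screw1 0.108 [-82.  -20.8]
screw2 0.108 [-19.9 -20.6]
g1 0.108 [-64.2 -19.6]
g2 0.108 [-37.5 -22.4]
bridge 0.108 [-50.7 -20.8]
bridge 0.112 [-53.8 -25.3]
bridge 0.116 [-56.8 -29.8]
```

```bash
python3 - <<'E'
from h import *
for t in(.17,.09,.06,.03,0):
    th,k,y=cfg(PIN,.132,t);k[2]-=.0124;print(t,y.round(3));plan(k)
E
```

```text
0.17 -0.084
tcp [ 0.5386 -0.1593  0.1638] move cm [0.6  0.04 1.16] F [-0.26  1.01 -1.85] gap 0.0156 t 7.9
0.09 -0.084
tcp [ 0.5386 -0.1593  0.1638] move cm [1.   0.04 2.39] F [-0.26  1.01 -1.85] gap 0.0156 t 7.9
0.06 -0.084
tcp [ 0.5386 -0.1593  0.1638] move cm [1.13 0.04 2.87] F [-0.26  1.01 -1.85] gap 0.0156 t 7.9
0.03 -0.084
tcp [ 0.5386 -0.1593  0.1638] move cm [1.24 0.04 3.34] F [-0.26  1.01 -1.85] gap 0.0156 t 7.9
0 -0.084
tcp [ 0.5386 -0.1593  0.1638] move cm [1.34 0.04 3.82] F [-0.26  1.01 -1.85] gap 0.0156 t 7.9
```

Lower to tilt 0.09, just above the pin tip.

Emit:
jog_arm(steps=[[0.15,0.02,0.3,0],[0.15,0.02,0.3,0],[0.15,0,0.3,0],[0.15,0,0.3,0],[0.12,0,0.3,0],[0.1,0,0.3,0],[0.1,0,0.3,0],[0.08,0,0.29,0],[0,0,0,0],[0,0,0,0]])

```text
clock: 8.73
tcp_pos: [0.5488, -0.1606, 0.1401]
eef_rot: [[0.996, -0.085, -0.0], [-0.085, -0.996, -0.0], [-0.0, 0.0, -1.0]]
ft_force: [-0.3, 0.7, -1.5]
finger_gap: 0.0156
gripper_force: 30.0
```

```bash
python3 - <<'E'
from h import *
from bench import *
th,k,y=cfg(PIN,.132,.09);k[2]-=.0124;plan(k)
for n in('scene','top'):
    d=get_image(n);cv2.imwrite(f'pics/{n}4.png',d['pixels'][:,:,::-1]);pickle.dump(d,open(f'{n}4.pkl','wb'))
a=cv2.imread('pics/scene4.png')[215:275,255:325];b=cv2.imread('pics/top4.png')[195:255,280:335]
cv2.imwrite('pics/c5.png',cv2.resize(np.hstack([a,b]),None,fx=6.4,fy=6.4,interpolation=2))
E
```

```text
tcp [ 0.5488 -0.1606  0.1401] move cm [-0.03 -0.    0.03] F [-0.3   0.69 -1.46] gap 0.0156 t 8.73
```

View pics/c5.png

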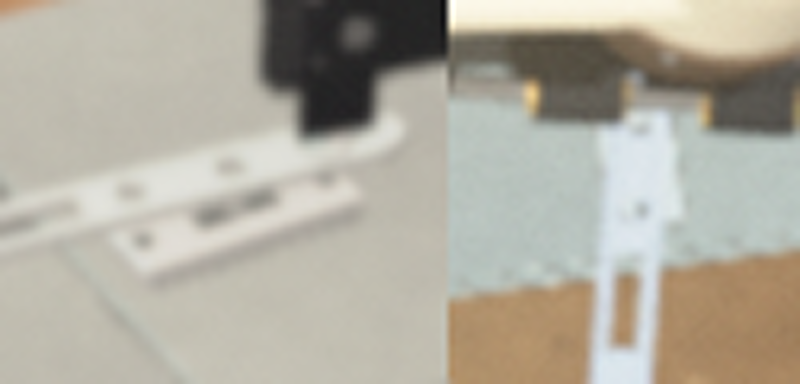

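End hole seen at (232,167) in the scene crop and (640,125) in the top crop.

```bash
python3 - <<'E'
from h import *
t=pickle.load(open("top4.pkl","rb"));s=pickle.load(open("scene4.pkl","rb"))
bx=lambda p:((p[:2]-C)@RB*1e3).round(1)
for n,(c,r),(c2,r2),z in[("end",(641,126),(232,167),.1225),("mid",(640,208),(132,192),.1195)]:
    print(n,bx(ray(t,280+(c-448+.5)/6.4-.5,195+(r+.5)/6.4-.5,z)),bx(ray(s,255+(c2+.5)/6.4-.5,215+(r2+.5)/6.4-.5,z)))
print("slot",bx(ray(t,280+(622-448)/6.4,195+311/6.4,.116)))
E
```

```text
end [-57.3 -23.9] [-52.3 -20.2]
mid [-84.9 -19.7] [-81.2 -13.2]
slot [-119.8   -9.5]
```

Emit:
jog_arm(steps=[[0.03,0,0.08,0],[0.02,0,0.08,0],[0.02,0,0.08,0],[0.02,0,0.06,0],[0.01,0,0.05,0],[0.01,0,0.05,0],[0.01,0,0.03,0],[0.01,0,0.03,0],[0,0,0,0],[0,0,0,0]])

```text
clock: 9.67
tcp_pos: [0.5502, -0.1608, 0.1357]
eef_rot: [[0.996, -0.085, 0.0], [-0.085, -0.996, -0.0], [0.0, 0.0, -1.0]]
ft_force: [-0.3, 1.1, -1.0]
finger_gap: 0.0158
gripper_force: 30.0
```

Emit:
jog_arm(steps=[[0,0,0.03,0],[0.01,0,0.03,0],[0,0,0.03,0],[0.01,0,0.03,0],[0,0,0.02,0],[0,0,0,0],[0,0,0,0],[0,0,0,0],[0,0,0,0],[0,0,0,0]])

```text
clock: 10.5
tcp_pos: [0.5505, -0.1608, 0.1344]
eef_rot: [[0.996, -0.085, 0.0], [-0.085, -0.996, -0.0], [0.0, 0.0, -1.0]]
ft_force: [0.9, 0.5, -1.2]
finger_gap: 0.016
gripper_force: 30.0
```

Emit:
jog_arm(steps=[[0,0,0.02,0],[0.01,0,0.02,0],[0,0,0.02,0],[0,0,0.02,0],[0.01,0,0.02,0],[0,0,0.02,0],[0,0,0,0],[0,0,0,0],[0,0,0,0],[0,0,0,0]])

```text
clock: 11.33
tcp_pos: [0.5506, -0.1608, 0.1331]
eef_rot: [[0.996, -0.085, 0.0], [-0.085, -0.996, -0.0], [0.0, -0.0, -1.0]]
ft_force: [1.9, 0.9, -1.2]
finger_gap: 0.0155
gripper_force: 30.0
```

Emit:
jog_arm(steps=[[0.03,0,0,0],[0.02,0,0,0],[0,0,0.02,0],[0.01,0,0.02,0],[0,0,0.02,0],[0.01,0,0.02,0],[0,0,0.02,0],[0,0,0,0],[0,0,0,0],[0,0,0,0]])

```text
clock: 12.17
tcp_pos: [0.5509, -0.1608, 0.1319]
eef_rot: [[0.996, -0.085, -0.001], [-0.085, -0.996, 0.0], [-0.001, -0.0, -1.0]]
ft_force: [0.5, 0.4, -0.7]
finger_gap: 0.0157
gripper_force: 30.0
```

Emit:
jog_arm(steps=[[0,0,0.03,0],[0.01,0,0.03,0],[0,0,0.03,0],[0.01,0,0.03,0],[0,0,0.03,0],[0,0,0.03,0],[0.01,0,0,0],[0,0,0,0],[0,0,0,0],[0,0,0,0]])

```text
clock: 13.0
tcp_pos: [0.5514, -0.1609, 0.1302]
eef_rot: [[0.996, -0.085, -0.0], [-0.085, -0.996, -0.0], [-0.0, 0.0, -1.0]]
ft_force: [-0.6, 0.4, -1.5]
finger_gap: 0.0157
gripper_force: 30.0
```

Emit:
jog_arm(steps=[[0.01,0,0.03,0],[0,0,0.03,0],[0.01,0,0.03,0],[0,0,0.03,0],[0.01,0,0.03,0],[0,0,0.03,0],[0,0,0.03,0],[0,0,0,0],[0,0,0,0],[0,0,0,0]])

```text
clock: 13.83
tcp_pos: [0.5519, -0.1609, 0.1282]
eef_rot: [[0.996, -0.085, 0.0], [-0.085, -0.996, -0.0], [0.0, 0.0, -1.0]]
ft_force: [-0.1, 0.5, -0.2]
finger_gap: 0.0157
gripper_force: 30.0
```

Release (slightly open) and let it fall, then back up straight.

Emit:
jog_arm(hand=3.5, steps=[[0,0,0,0],[0,0,0,0],[0,0,0,0],[0,0,0,0],[0,0,0,0],[0,0,0,0],[0,0,0,0],[0,0,0,0],[0,0,0,0],[0,0,0,0]])

```text
clock: 14.67
tcp_pos: [0.5518, -0.1609, 0.1282]
eef_rot: [[0.996, -0.085, 0.0], [-0.085, -0.996, 0.0], [0.0, -0.0, -1.0]]
ft_force: [0.7, -0.4, 0.2]
finger_gap: 0.0351
gripper_force: 0.0
```

Emit:
jog_arm(steps=[[0,0,-1,0],[0,0,-2,0],[0,0,-4,0],[0,0,-4,0],[0,0,-4,0],[4,0,0,0],[4,0,0,0],[4,0,0,0],[4,0,0,0],[0,0,0,0]])

```text
clock: 15.5
tcp_pos: [0.7166, -0.1744, 0.2714]
eef_rot: [[0.996, -0.085, -0.005], [-0.085, -0.996, 0.0], [-0.005, 0.0, -1.0]]
ft_force: [-1.1, 0.9, -3.8]
finger_gap: 0.0351
gripper_force: 0.0
```

```bash
python3 - <<'E'
from h import *
from bench import *
plan([0,0,0])
for n in('scene','top'):
    d=get_image(n);cv2.imwrite(f'pics/{n}5.png',d['pixels'][:,:,::-1]);pickle.dump(d,open(f'{n}5.pkl','wb'))
k=cfg(PIN)[1];print(proj(pickle.load(open('scene5.pkl','rb')),k),proj(d,k))
a=cv2.imread('pics/scene5.png')[195:285,235:335];b=cv2.imread('pics/top5.png')[160:250,265:345]
cv2.imwrite('pics/c6.png',cv2.resize(np.hstack([a,b]),None,fx=4.4,fy=4.4,interpolation=2))
E
```

```text
tcp [ 0.7166 -0.1744  0.2714] move cm [-72.74 -11.32  27.51] F [-1.14  0.86 -3.78] gap 0.0351 t 15.5
[305.55805032 232.00504259] [310.22507944 199.23028854]
```

View pics/c6.png

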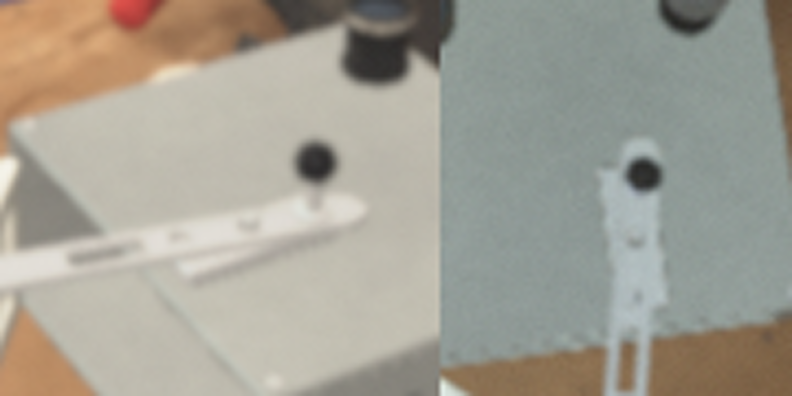

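The stay lies flat on the rail. The knob is seen at (306.6,231.4) in the scene view, against (305.6,232.0) predicted for level, and the pin shows in the end hole. I'll back off a little from the shelf and recheck the force.

Emit:
jog_arm(steps=[[-2,0,-1,0],[-2,0,-1,0],[-2,0,-1,0],[-2,0,-1,0],[0,0,0,0],[0,0,0,0],[0,0,0,0],[0,0,0,0],[0,0,0,0],[0,0,0,0]])

```text
clock: 16.43
tcp_pos: [0.6317, -0.1676, 0.3171]
eef_rot: [[0.996, -0.085, -0.002], [-0.085, -0.996, 0.0], [-0.002, 0.0, -1.0]]
ft_force: [0.2, -0.2, -0.5]
finger_gap: 0.0345
gripper_force: 0.0
```

```bash
python3 -c "
from bench import *
s=sense();print(s['ft_force'],s['tcp_pos']);print(finish_job())"
```

```text
[ 0.19281747 -0.17615458 -0.51247017] [ 0.63171457 -0.16761418  0.31714198]
the job is handed in; nothing more can be done
None
```

I opened the flap, dropped the stay's end hole over the pin with the stay lying down on the rail (by the last pictures), backed the arm clear and handed the job in at 16.4 s; no verdict was returned.

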